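# Play the doubles on the domino trains

## Task

It is our turn at dominoes and all four trains are open: pick the four doubles out of the six loose tiles in the near row and lay each one face up, flat on the glass and crosswise, centred at the open end (the end towards the robot) of the train that ends in its number, close up to it with a gap of under a centimetre. Do not shove the trains, and leave the two tiles that are not doubles where they lie.

Things in the scene. Friction and masses are not known exactly. Their poses are not given: they have to be found in the camera images.
- double_six_mid (a point): The double six: loose ivory domino tile lying face up, 56 x 28 x 13 mm, 30 g, 6 black pips on each of its two halves. Point at its centre, half-way up (6.5 mm above the glass); x along its length, y across, z up out of its face. It is alike either way round. It starts in the row of six tiles nearest the robot. Held by its two short ends (56 mm apart) it can be laid crosswise without a finger meeting the train.
- double_five_mid (a point): The double five: loose ivory domino tile lying face up, 56 x 28 x 13 mm, 30 g, 5 green pips on each of its two halves. Point at its centre, half-way up (6.5 mm above the glass); x along its length, y across, z up out of its face. It is alike either way round. It starts in the row of six tiles nearest the robot. Held by its two short ends (56 mm apart) it can be laid crosswise without a finger meeting the train.
- double_four_mid (a point): The double four: loose ivory domino tile lying face up, 56 x 28 x 13 mm, 30 g, 4 blue pips on each of its two halves. Point at its centre, half-way up (6.5 mm above the glass); x along its length, y across, z up out of its face. It is alike either way round. It starts in the row of six tiles nearest the robot. Held by its two short ends (56 mm apart) it can be laid crosswise without a finger meeting the train.
- double_three_mid (a point): The double three: loose ivory domino tile lying face up, 56 x 28 x 13 mm, 30 g, 3 red pips on each of its two halves. Point at its centre, half-way up (6.5 mm above the glass); x along its length, y across, z up out of its face. It is alike either way round. It starts in the row of six tiles nearest the robot. Held by its two short ends (56 mm apart) it can be laid crosswise without a finger meeting the train.
- end_six_mid (a point): Last tile of the train that ends in six: loose ivory tile, same size, face up, 6 black pips on its open half and 2 purple on the half joined to the train. Point at its centre, half-way up; x along the train, away from the open end and towards the rest of it, so the open short edge is 28 mm from this point towards -x; y across, z up. A double that touches it crosswise has its centre at x = -42 mm, y = 0 here; -47 mm leaves a gap of 5 mm.
- end_five_mid (a point): Last tile of the train that ends in five: loose ivory tile, same size, face up, 5 green pips on its open half and 1 orange on the half joined to the train. Point at its centre, half-way up; x along the train, away from the open end and towards the rest of it, so the open short edge is 28 mm from this point towards -x; y across, z up. A double that touches it crosswise has its centre at x = -42 mm, y = 0 here; -47 mm leaves a gap of 5 mm.
- end_four_mid (a point): Last tile of the train that ends in four: loose ivory tile, same size, face up, 4 blue pips on its open half and 1 orange on the half joined to the train. Point at its centre, half-way up; x along the train, away from the open end and towards the rest of it, so the open short edge is 28 mm from this point towards -x; y across, z up. A double that touches it crosswise has its centre at x = -42 mm, y = 0 here; -47 mm leaves a gap of 5 mm.
- end_three_mid (a point): Last tile of the train that ends in three: loose ivory tile, same size, face up, 3 red pips on its open half and 6 black on the half joined to the train. Point at its centre, half-way up; x along the train, away from the open end and towards the rest of it, so the open short edge is 28 mm from this point towards -x; y across, z up. A double that touches it crosswise has its centre at x = -42 mm, y = 0 here; -47 mm leaves a gap of 5 mm.
- odd_six_five_mid (a point): A tile that is not a double: 6 black pips on one half and 5 green on the other; loose, same size, face up, among the doubles. Stays where it is. Point at its centre, half-way up; x along its length, z up.
- odd_four_three_mid (a point): A tile that is not a double: 4 blue pips on one half and 3 red on the other; loose, same size, face up, among the doubles. Stays where it is. Point at its centre, half-way up; x along its length, z up.
Mind the look-alikes: they are no part of the job. What is shaped like the part that bears double_six_mid but pink is not meant. Leave any pink look-alike of the part that bears double_three_mid alone.

How it is judged:
At the end, for the whole second after the job is handed in: Each double flat, face up and at rest at the open end of the train of its number: centre 39 to 58 mm from that of the last tile along the train, within 12 mm of its middle line, crosswise within 15 degrees; end tiles and the two odd tiles within 12 mm of their starts (x of double_six_mid in the frame of end_six_mid between -0.058 and -0.039 m and y of double_six_mid in the frame of end_six_mid between -0.012 and 0.012 m and angle between the x axis of double_six_mid and the y axis of end_six_mid, either way round below 0.26 rad and angle between each of double_six_mid, double_five_mid, double_four_mid, double_three_mid's own z axis and vertical below 0.06 rad and height (world z) of each of double_six_mid, double_five_mid, double_four_mid, double_three_mid below 0.0085 m and linear speed of each of double_six, double_five, double_four, double_three below 0.01 m/s and x of double_five_mid in the frame of end_five_mid between -0.058 and -0.039 m and y of double_five_mid in the frame of end_five_mid between -0.012 and 0.012 m and angle between the x axis of double_five_mid and the y axis of end_five_mid, either way round below 0.26 rad and x of double_four_mid in the frame of end_four_mid between -0.058 and -0.039 m and y of double_four_mid in the frame of end_four_mid between -0.012 and 0.012 m and angle between the x axis of double_four_mid and the y axis of end_four_mid, either way round below 0.26 rad and x of double_three_mid in the frame of end_three_mid between -0.058 and -0.039 m and y of double_three_mid in the frame of end_three_mid between -0.012 and 0.012 m and angle between the x axis of double_three_mid and the y axis of end_three_mid, either way round below 0.26 rad and distance of each of end_six_mid, end_five_mid, end_four_mid, end_three_mid, odd_six_five_mid, odd_four_three_mid from where it was at the start of the episode below 0.012 m); the robot touches nothing.
It fails at once if the last tile of a train is shoved more than 12 mm (distance of any of end_six_mid, end_five_mid, end_four_mid, end_three_mid from where it was at the start of the episode above 0.012 m).
It fails at once if a tile that is not a double is moved more than 12 mm (distance of any of odd_six_five_mid, odd_four_three_mid from where it was at the start of the episode above 0.012 m).
It also fails if it takes over 96 s, if anything falls off the work surface, if the arm or the gripper's body presses on something with over 40 N, if the wrist force passes 120 N, or if a joint passes its speed limit or range.

## Robot

A 6-joint arm with a two-finger parallel gripper is mounted at the origin on the work surface. World frame = base frame: x ahead of the robot, y to its left, z up, the work surface at z = 0. Lengths are in m, angles in rad, forces in N, time in s.
With the tool pointing down it reaches from about 0.375 to 0.9 m from the base axis. Payload 3.1 kg.
Tool frame: the origin (TCP) lies at the very end of the fingers, on their centre line; the grasp point (between the pads) lies 19 mm behind it; z points along the fingers, y is the line along which they close (so a half turn about z gives the same grasp; the last joint's range is limited). The gripper opens to 85 mm and grips with 20 to 120 N. Pads are 22 mm wide; open, the fingers measure 114 mm over their backs; the gripper's body (76 mm by 85 mm) begins 54 mm behind the grasp point. The pads swing forward as they close: fully open they stand 13 mm farther back than shut.
Start: joints at [1.155, 0.527, 1.433, -0, 1.181, -0.178], TCP at [0.147, 0.608, 0.231] pointing down, gripper open.
Joint ranges: [-3.08, 3.08], [-0.75, 2.2], [0.22, 2.44], [-1.43, 4.57], [0, 2.65], [-2.85, 2.85]. Speed limits (rad/s): [2.79, 2.79, 3.14, 3.14, 3.14, 3.14].

## Interface

Orientations are given as a rotation vector (axis times angle).
In Python, from bench import arm gives the robot as it stands. The module is installed in compiled form; this text tells all that it offers.
- The arm moves only by the tool play_rows, never from a script. Its argument "series" is text: rows parted by semicolons, each of 5 numbers parted by spaces: the shift along the tool's x, y, z in cm, then the turn about the tool's z in degrees, then the closure, from 0 (fully open) to 1 (shut). A call has 1 to 20 rows; each row is the pose to reach, as a shift and turn from the pose commanded when the call began, along the tool's axes at that moment; what a row does not reach only later rows make up. A row lasts 1/12 s, in which the tool goes at most 41.7 mm and 7.16 degrees, less where a joint would pass 70% of its speed; a pose out of reach is approached as far as the arm can. A call with a gripper value outside its range is refused whole. The fingers move at their own pace and stop on an object; the grip force is fixed at half the most. Time passes only in rows, so rows that repeat a pose let the fingers close. It gives the time, the measured TCP pose, the force, the opening and the grip force at its end, in the units of the state.
- arm.observe(): the state, without advancing time (a new reading comes with each control period).
- arm.read_camera(name): name is "side" or "top"; returns the picture (400x640x3 uint8, red, green, blue); there is no depth.
- arm.camera_info(name): a dict with "fx", "fy", "cx", "cy" (pixels), "origin" and "attitude" of the camera in the world. Camera axes: x right, y down, z forward; pixel columns grow to the right and rows downward; lengths in m; the calibration is good to about 2 mm. A picture is of the moment at which its call begins. camera_info takes no time and is no camera call.
- arm.close_job(): hands the job in; it is judged then, once.
Trained networks look in the newest picture that a camera, given by its name, has taken for a name from the list of things; names that differ only in an ending like _2 or _b are one class to them, and where a whole thing is asked for, a point or a joint stands for the part that bears it (a point fixed in the world has none). Each returns a list of dicts, best first, with "p" (0 to 1); they miss things now and then, are a little off and sometimes report something else, mostly with a low value. They report only what shows in the picture. A call takes as long as a camera call. They do not tell look-alikes from the thing itself.
- arm.boxes_of(camera, thing): "extent" ([left, top, right, bottom] in pixels, round what is visible of it).
- arm.outline_of(camera, thing): "region" (400x640 bool, what is visible of it) and "extent" ([left, top, right, bottom] in pixels, round what is visible of it).
The state is a dict: "t": time; "joint_positions": joint angles; "qd": joint speeds; "joint_torque": joint torques, N m; "eef_pos": TCP position; "tool_rot": TCP orientation; "contact_force": force on the tool from outside, world axes, zero at the start; "wrist_torque": the same for the moment, N m; "finger_gap": opening from 0.0 (shut) to 1.0 (fully open); "grasp_force": force on a finger pad.
Only numpy, scipy, OpenCV 4.12 (cv2) and the standard library are available. Lean on these libraries where they do the work, as an engineer would, in place of code of your own. Each camera call takes 0.05 s, during which the arm holds its last target. There are 200 camera calls.

## Working session

There is one attempt and no reset: what is moved stays moved. The work goes in short steps, Python scripts to look and compute and a tool call to move; the robot and the scene stay as the last step left them, time stands still between calls to the robot, and variables do not carry over. Pictures are saved under pics/ and viewed, at most 14 in all, crops included, and the job is handed in when it is done.

Besides the shell and the picture viewer there is one more tool, called after "Emit:" as a command line: name --argument value ..., lists and objects as JSON in quotes. play_rows: Moves the arm, as the interface text tells. Its arguments: {"type":"object","properties":{"series":{"type":"string"}},"required":["series"]}

```bash
mkdir -p pics; python3 - <<'E'
from bench import arm
import cv2
s=arm.observe(); print(s['t'],s['eef_pos'],s['tool_rot'],s['finger_gap'])
for c in('top','side'):
    print(c,arm.camera_info(c)); im=arm.read_camera(c); cv2.imwrite(f'pics/{c}0.png',im[:,:,::-1])
E
```

```text
0.0 [0.14629431 0.60688036 0.23029163] [-0.37104516 -3.11891834  0.00337969] 1.0039844196383203
top {'fx': 417.6085465934906, 'fy': 417.6085465934906, 'cx': 322.1480633191093, 'cy': 204.0067695006943, 'origin': array([0.38626437, 0.00379127, 0.9302006 ]), 'attitude': array([-2.16362057,  2.12538719, -0.16057406])}
side {'fx': 504.10882205534426, 'fy': 504.10882205534426, 'cx': 317.50297310363163, 'cy': 196.7923760824743, 'origin': array([0.21510275, 0.55119297, 0.83423401]), 'attitude': array([-0.60237108,  2.75532471, -0.96714006])}
```

View pics/top0.png

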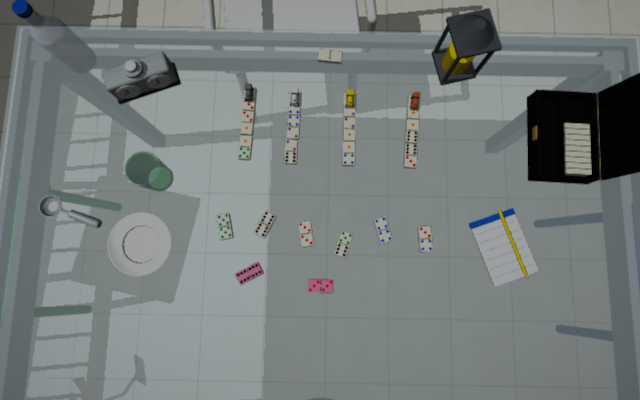

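View pics/side0.png

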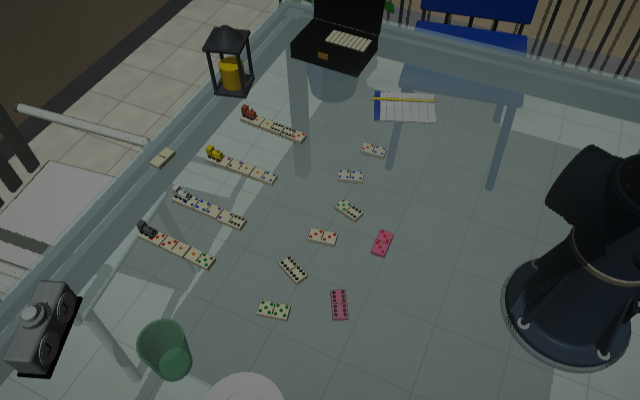

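The top picture shows the near row: double five (225,226), double six (265,224), double three (306,234), odd 6-5 (344,244), double four (383,230) and odd 4-3 (426,238). Pink look-alikes lie at (249,273) and (320,286). The train ends are five (245,147), six (292,152), four (349,153) and three (411,155). I'll confirm these in an enlarged crop and measure.

```bash
cat > h.py <<'E'
from bench import arm
import numpy as np, cv2
from scipy.spatial.transform import Rotation as R
N=['six','five','four','three']
def world(c,uv,z=.013):
    i=arm.camera_info(c); uv=np.atleast_2d(uv).astype(float)
    d=np.c_[(uv[:,0]-i['cx'])/i['fx'],(uv[:,1]-i['cy'])/i['fy'],np.ones(len(uv))]
    d=d@R.from_rotvec(i['attitude']).as_matrix().T
    return (i['origin']+d*((z-i['origin'][2])/d[:,2])[:,None])[:,:2]
def rect(c,m):
    # mask -> world centre, long-axis angle (deg), size mm
    v,u=np.nonzero(m); 
    n,l,st,_=cv2.connectedComponentsWithStats(m.astype(np.uint8)); k=1+np.argmax(st[1:,4]); v,u=np.nonzero(l==k)
    p=world(c,np.c_[u,v]); (cen,(w,h),a)=cv2.minAreaRect((p*1000).astype(np.float32))
    mu=p.mean(0); e,V=np.linalg.eigh(np.cov(p.T)); d=V[:,1]; d=d*np.sign(d[0])
    return mu,np.degrees(np.arctan2(d[1],d[0])),np.array(cen)/1000,(w,h),(u.mean(),v.mean())
def scan(c,names):
    for t in names:
        for o in arm.outline_of(c,t)[:3]:
            if o['p']<.25: continue
            mu,a,cen,wh,uv=rect(c,o['region'])
            print(c,t,'p%.2f'%o['p'],'uv',np.round(uv),'mean',mu.round(4),'rect',cen.round(4),'ang %.1f'%a,np.round(wh))
E
python3 - <<'E'
from h import *
im=arm.read_camera('top'); c=cv2.resize(im[85:300,200:445],None,fx=3.2,fy=2.75,interpolation=cv2.INTER_CUBIC); c=cv2.resize(im[85:295,205:440],None,fx=2.8,fy=2.8,interpolation=cv2.INTER_CUBIC)
cv2.imwrite('pics/crop.png',c[:,:,::-1])
L=[f'double_{n}_mid' for n in N]+[f'end_{n}_mid' for n in N]+['odd_six_five_mid','odd_four_three_mid']
scan('top',L)
arm.read_camera('side'); scan('side',L)
E
```

```text
top double_six_mid p0.76 uv [249. 274.] mean [0.3683 0.1598] rect [0.3684 0.1593] ang -61.0 [28. 54.]
top double_six_mid p0.68 uv [265. 224.] mean [0.4764 0.1293] rect [0.4759 0.1293] ang -27.4 [29. 55.]
top double_five_mid p0.64 uv [225. 226.] mean [0.47   0.2172] rect [0.4699 0.2166] ang 11.7 [56. 32.]
top double_four_mid p0.88 uv [383. 230.] mean [ 0.4677 -0.1304] rect [ 0.468  -0.1305] ang 13.7 [57. 31.]
top double_three_mid p0.65 uv [321. 286.] mean [0.3458 0.0045] rect [0.3458 0.0046] ang -88.6 [28. 58.]
top double_three_mid p0.56 uv [306. 235.] mean [0.4551 0.0387] rect [0.4552 0.0387] ang 9.3 [55. 28.]
top end_six_mid p0.75 uv [291. 152.] mean [0.6423 0.0772] rect [0.6415 0.0756] ang -2.8 [56. 29.]
top end_five_mid p0.57 uv [245. 148.] mean [0.6494 0.1804] rect [0.6496 0.1803] ang -2.4 [30. 58.]
top end_four_mid p0.69 uv [348. 154.] mean [ 0.6396 -0.0528] rect [ 0.6392 -0.0534] ang -2.8 [61. 30.]
top end_three_mid p0.81 uv [410. 156.] mean [ 0.6373 -0.193 ] rect [ 0.637  -0.1936] ang -4.3 [30. 57.]
top odd_six_five_mid p0.65 uv [265. 224.] mean [0.4763 0.1293] rect [0.4766 0.
[... 1311 characters left out ...]
mean [0.6501 0.1856] rect [0.6508 0.1855] ang -7.3 [29. 61.]
side end_four_mid p0.31 uv [350. 176.] mean [ 0.4686 -0.1249] rect [ 0.4687 -0.1251] ang 13.2 [56. 37.]
side end_three_mid p0.49 uv [293. 135.] mean [ 0.6378 -0.188 ] rect [ 0.6377 -0.188 ] ang -6.1 [34. 60.]
side odd_six_five_mid p0.68 uv [348. 210.] mean [ 0.4358 -0.0389] rect [ 0.4362 -0.039 ] ang -19.6 [34. 60.]
side odd_six_five_mid p0.68 uv [292. 269.] mean [0.4769 0.1343] rect [0.4769 0.134 ] ang -27.3 [30. 59.]
side odd_four_three_mid p0.53 uv [373. 150.] mean [ 0.4508 -0.218 ] rect [ 0.451  -0.2184] ang 2.1 [58. 40.]
side odd_four_three_mid p0.33 uv [350. 176.] mean [ 0.469 -0.124] rect [ 0.4694 -0.1242] ang 13.3 [54. 40.]
```

View pics/crop.png

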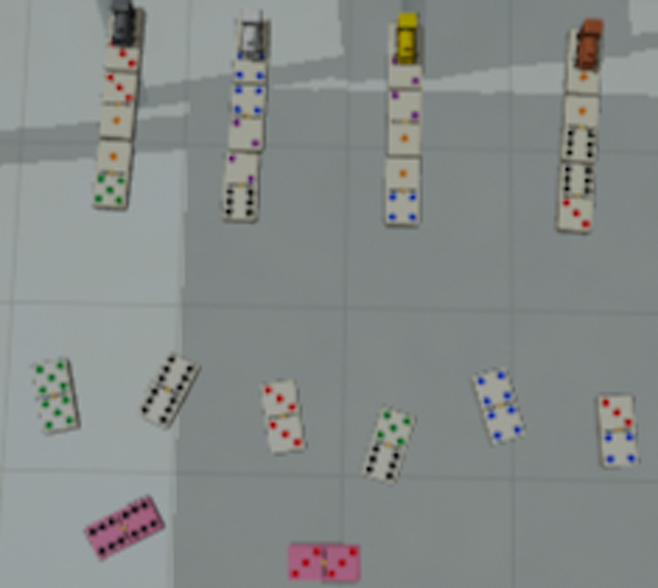

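The crop confirms it. The doubles are the ivory tiles at (54,395) five, (170,390) six, (283,415) three and (498,405) four. The mixed tiles at (388,445) and (617,430) and the two pink ones stay where they are. Next is a helper that works out moves in the tool frame.

```bash
cat >> h.py <<'E'
T={'six':(.4764,.1321,-26.5),'five':(.4705,.2198,11.5),'four':(.4690,-.1275,14),'three':(.4560,.0411,10.5)}
END={'six':(.6421,.0790,-2.5),'five':(.6499,.1830,-4.5),'four':(.6404,-.0503,-3.5),'three':(.6375,-.1907,-5)}
G={}
for k,(x,y,a) in END.items():
    r=np.radians(a); G[k]=(x-.048*np.cos(r),y-.048*np.sin(r),a+90)
def go(x,y,z,a,s=None):
    "shift (cm, tool axes) and turn (deg) so the TCP is at x,y,z with closing line at world angle a"
    s=s or arm.observe(); p=np.array(s['eef_pos']); M=R.from_rotvec(s['tool_rot']).as_matrix(); q=s['joint_positions']
    d=M.T@(np.array([x,y,z])-p)*100; yaw=np.degrees(np.arctan2(M[1,1],M[0,1]))
    dq1=np.degrees(np.arctan2(y,x)-np.arctan2(p[1],p[0]))
    for o in(0,180):
        t=(yaw-a+o+180)%360-180
        print('shift',d.round(2),'turn %.1f'%t,'q6 est %.2f'%(q[5]+np.radians(t+dq1)))
E
python3 - <<'E'
from h import *
s=arm.observe(); M=R.from_rotvec(s['tool_rot']).as_matrix(); print(s['t'],M.round(3).tolist())
print(T,G)
# train headings from far/near pixels in top crop
for k,a in dict(five=(129,45,111,208),six=(252,75,240,220),four=(405,80,403,225),three=(584,60,574,232)).items():
    a=np.array(a).reshape(2,2)/2.8+[205,85]; w=world('top',a); d=w[0]-w[1]; print(k,np.degrees(np.arctan2(d[1],d[0])))
x,y,a=T['five']; go(x,y,.09,a)
E
```

```text
1.2 [[-0.972, 0.235, -0.0], [0.235, 0.972, -0.0], [0.0, -0.0, -1.0]]
{'six': (0.4764, 0.1321, -26.5), 'five': (0.4705, 0.2198, 11.5), 'four': (0.469, -0.1275, 14), 'three': (0.456, 0.0411, 10.5)} {'six': (np.float64(0.5941456853640709), np.float64(0.08109373059353613), 87.5), 'five': (np.float64(0.6020479679808098), np.float64(0.18676603659493654), 85.5), 'four': (np.float64(0.5924895296757504), np.float64(-0.047369670102326865), 86.5), 'three': (np.float64(0.5896826544915962), np.float64(-0.18651652434811242), 85)}
five -3.5586317313411637
six -2.9635224238628974
four -0.30248467154273695
three -4.013335331287463
shift [-40.58 -30.09  14.13] turn 64.9 q6 est 0.06
shift [-40.58 -30.09  14.13] turn -115.1 q6 est -3.08
```

Emit:
play_rows --series "-40.6 -30.1 8 64.9 0;-40.6 -30.1 8 64.9 0;-40.6 -30.1 8 64.9 0;-40.6 -30.1 8 64.9 0;-40.6 -30.1 8 64.9 0;-40.6 -30.1 8 64.9 0;-40.6 -30.1 8 64.9 0;-40.6 -30.1 8 64.9 0;-40.6 -30.1 8 64.9 0;-40.6 -30.1 8 64.9 0;-40.6 -30.1 8 64.9 0;-40.6 -30.1 8 64.9 0;-40.6 -30.1 14 64.9 0;-40.6 -30.1 17 64.9 0;-40.6 -30.1 17 64.9 0;-40.6 -30.1 17 64.9 0;-40.6 -30.1 17 64.9 0"

```text
t: 2.62
eef_pos: [0.4704, 0.2201, 0.0617]
tool_rot: [-1.986, -2.434, 0.001]
contact_force: [-0.4, 0.5, 1.0]
finger_gap: 1.0
grasp_force: 0.0
```

```bash
python3 - <<'E'
from h import *
x,y,a=T['five']; go(x,y,.0,a)
out=[]
for c,b in(('top',(180,180,290,280)),('side',(210,200,390,360))):
    im=arm.read_camera(c); out.append(cv2.resize(im[b[1]:b[3],b[0]:b[2]],(400,400),interpolation=cv2.INTER_CUBIC))
cv2.imwrite('pics/a1.png',np.hstack(out)[:,:,::-1])
E
```

```text
shift [-0.03  0.01  6.17] turn 0.1 q6 est 0.02
shift [-0.03  0.01  6.17] turn -179.9 q6 est -3.12
```

View pics/a1.png

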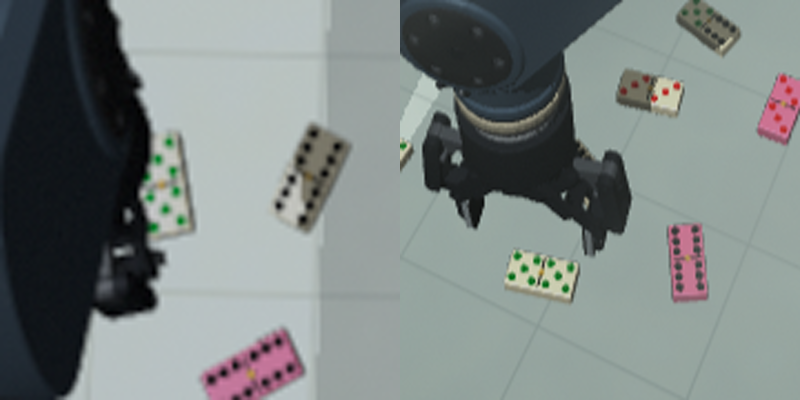

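The picture shows the open fingers straddling the double five along its length, so I go down and grip it.

Emit:
play_rows --series "0 0 3 0 0;0 0 5.5 0 0;0 0 6.1 0 0;0 0 6.1 0 0;0 0 6.1 0 1;0 0 6.1 0 1;0 0 6.1 0 1;0 0 6.1 0 1;0 0 6.1 0 1;0 0 6.1 0 1;0 0 6.1 0 1;0 0 6.1 0 1"

```text
t: 3.72
eef_pos: [0.4718, 0.2202, 0.0025]
tool_rot: [1.985, 2.432, 0.005]
contact_force: [-1.0, 0.2, 7.9]
finger_gap: 0.633
grasp_force: 62.4
```

Gripped at 56 mm. I lift, carry and turn.

```bash
python3 - <<'E'
from h import *
x,y,a=G['five']; s=arm.observe(); s['eef_pos']=np.array([.4704,.2201,.0007]); go(x,y,.05,a,s)
E
```

```text
shift [-5.9  12.25 -4.89] turn -73.9 q6 est -1.41
shift [-5.9  12.25 -4.89] turn 106.1 q6 est 1.73
```

Emit:
play_rows --series "0 0 -3 0 1;0 0 -5 0 1;-5.9 12.2 -5 -73.9 1;-5.9 12.2 -5 -73.9 1;-5.9 12.2 -5 -73.9 1;-5.9 12.2 -5 -73.9 1;-5.9 12.2 -5 -73.9 1;-5.9 12.2 -5 -73.9 1;-5.9 12.2 -5 -73.9 1;-5.9 12.2 -5 -73.9 1;-5.9 12.2 -5 -73.9 1;-5.9 12.2 -5 -73.9 1;-5.9 12.2 -5 -73.9 1;-5.9 12.2 -5 -73.9 1;-5.9 12.2 -5 -73.9 1;-5.9 12.2 -5 -73.9 1"

```text
t: 5.05
eef_pos: [0.6021, 0.1863, 0.051]
tool_rot: [0.127, 3.138, 0.0]
contact_force: [-0.9, 0.2, 0.0]
finger_gap: 0.628
grasp_force: 63.8
```

```bash
python3 - <<'E'
from h import *
x,y,a=G['five']; go(x,y,.003,a)
out=[]
for c,b in(('top',(200,120,300,220)),('side',(130,200,270,340))):
    im=arm.read_camera(c); out.append(cv2.resize(im[b[1]:b[3],b[0]:b[2]],(400,400),interpolation=cv2.INTER_CUBIC))
cv2.imwrite('pics/a2.png',np.hstack(out)[:,:,::-1])
E
```

```text
shift [0.01 0.04 4.8 ] turn -0.1 q6 est -1.37
shift [0.01 0.04 4.8 ] turn 179.9 q6 est 1.77
```

View pics/a2.png

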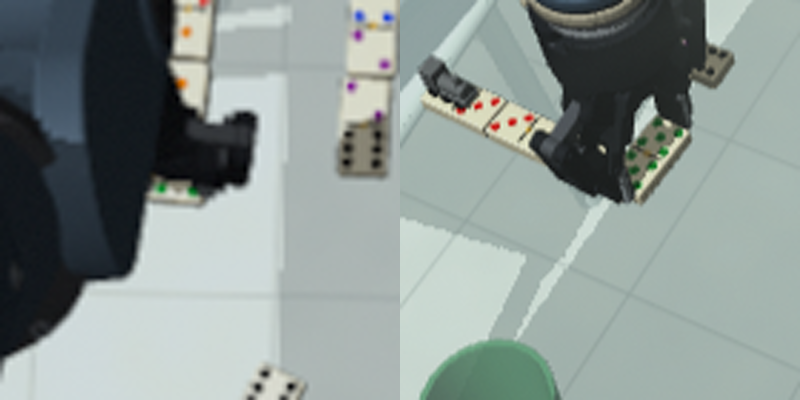

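The side view shows the double five held level and crosswise in front of its train, so I lower it, release and rise.

Emit:
play_rows --series "0 0 2.5 0 1;0 0 4.2 0 1;0 0 4.8 0 1;0 0 4.8 0 1;0 0 4.8 0 1;0 0 4.8 0 0;0 0 4.8 0 0;0 0 4.8 0 0;0 0 4.8 0 0;0 0 4.8 0 0;0 0 2 0 0;0 0 -1 0 0;0 0 -1 0 0"

```text
t: 6.23
eef_pos: [0.6057, 0.1869, 0.0653]
tool_rot: [0.125, 3.13, 0.003]
contact_force: [0.6, -0.5, 0.8]
finger_gap: 1.0
grasp_force: 0.0
```

```bash
python3 - <<'E'
from h import *
x,y,a=T['six']; go(x,y,.06,a)
E
```

```text
shift [12.46 -6.49  0.4 ] turn 111.9 q6 est 0.56
shift [12.46 -6.49  0.4 ] turn -68.1 q6 est -2.58
```

Emit:
play_rows --series "12.1 -6.5 0 111.9 0;12.1 -6.5 0 111.9 0;12.1 -6.5 0 111.9 0;12.1 -6.5 0 111.9 0;12.1 -6.5 0 111.9 0;12.1 -6.5 0 111.9 0;12.1 -6.5 0 111.9 0;12.1 -6.5 0 111.9 0;12.1 -6.5 0 111.9 0;12.1 -6.5 0 111.9 0;12.1 -6.5 0 111.9 0;12.1 -6.5 0 111.9 0;12.1 -6.5 0 111.9 0;12.1 -6.5 0 111.9 0;12.1 -6.5 0 111.9 0;12.1 -6.5 0 111.9 0;12.1 -6.5 0 111.9 0;12.1 -6.5 0 111.9 0"

```text
t: 7.73
eef_pos: [0.4762, 0.1311, 0.0602]
tool_rot: [-2.669, -1.657, 0.0]
contact_force: [1.0, 0.2, -0.5]
finger_gap: 1.0
grasp_force: 0.0
```

```bash
python3 - <<'E'
from h import *
x,y,a=T['six']; go(x,y,.0,a)
out=[]
for c,b in(('top',(200,110,320,230)),('side',(150,200,330,380))):
    im=arm.read_camera(c); out.append(cv2.resize(im[b[1]:b[3],b[0]:b[2]],(400,400),interpolation=cv2.INTER_CUBIC)); scan(c,['double_five_mid','end_five_mid'])
cv2.imwrite('pics/a3.png',np.hstack(out)[:,:,::-1])
E
```

```text
shift [ 0.1  -0.02  6.02] turn 0.2 q6 est 0.51
shift [ 0.1  -0.02  6.02] turn -179.8 q6 est -2.64
top double_five_mid p0.68 uv [242. 167.] mean [0.6034 0.1856] rect [0.6046 0.1847] ang 89.5 [23. 56.]
top end_five_mid p0.84 uv [245. 148.] mean [0.6497 0.1804] rect [0.6498 0.1802] ang -1.6 [31. 58.]
side double_five_mid p0.95 uv [221. 269.] mean [0.6002 0.1891] rect [0.6001 0.189 ] ang 86.4 [59. 34.]
side double_five_mid p0.36 uv [348. 210.] mean [ 0.4363 -0.0389] rect [ 0.4364 -0.0387] ang -19.3 [36. 60.]
```

View pics/a3.png

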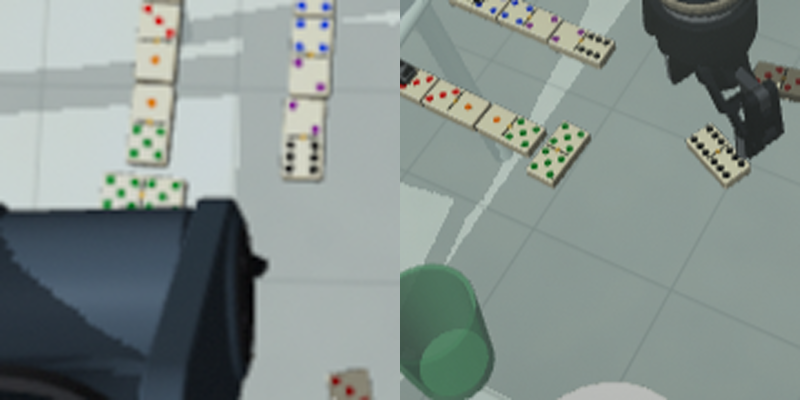

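The double five lies flat and crosswise, with a gap of about 7 mm and about 3 mm off the middle line. The fingers line up with the double six, so I grip it.

Emit:
play_rows --series "0 0 3 0 0;0 0 5.4 0 0;0 0 5.9 0 0;0 0 5.9 0 0;0 0 5.9 0 1;0 0 5.9 0 1;0 0 5.9 0 1;0 0 5.9 0 1;0 0 5.9 0 1;0 0 5.9 0 1;0 0 5.9 0 1;0 0 -1 0 1;0 0 -1 0 1;0 0 -1 0 1;0 0 0 0 1"

```text
t: 9.28
eef_pos: [0.4789, 0.1314, 0.0631]
tool_rot: [2.667, 1.652, 0.012]
contact_force: [-0.1, -0.1, -0.1]
finger_gap: 0.632
grasp_force: 63.6
```

```bash
sed -i 's/\.048\*/.046*/g' h.py; python3 - <<'E'
from h import *
s=arm.observe(); s['eef_pos']=np.array([.4762,.1312,.0602]); x,y,a=G['six']; print(G['six']); go(x,y,.05,a,s)
E
```

```text
(np.float64(0.5961437818072346), np.float64(0.08100649181880545), 87.5)
shift [ 0.84 12.97  1.12] turn -113.9 q6 est -1.62
shift [ 0.84 12.97  1.12] turn 66.1 q6 est 1.52
```

Emit:
play_rows --series "0.8 13 1 66.1 1;0.8 13 1 66.1 1;0.8 13 1 66.1 1;0.8 13 1 66.1 1;0.8 13 1 66.1 1;0.8 13 1 66.1 1;0.8 13 1 66.1 1;0.8 13 1 66.1 1;0.8 13 1 66.1 1;0.8 13 1 66.1 1;0.8 13 1 66.1 1;0.8 13 1 66.1 1;0.8 13 1 66.1 1;0.8 13 1 66.1 1"

```text
t: 10.45
eef_pos: [0.5958, 0.0803, 0.0498]
tool_rot: [-3.141, 0.07, 0.001]
contact_force: [-0.0, -0.3, -0.4]
finger_gap: 0.632
grasp_force: 63.6
```

```bash
python3 - <<'E'
from h import *
x,y,a=G['six']; go(x,y,.003,a)
E
```

```text
shift [ 0.04 -0.07  4.68] turn 180.0 q6 est 4.71
shift [ 0.04 -0.07  4.68] turn -0.0 q6 est 1.56
```

Emit:
play_rows --series "0 -0.1 2.5 0 1;0 -0.1 4.1 0 1;0 -0.1 4.7 0 1;0 -0.1 4.7 0 1;0 -0.1 4.7 0 1;0 -0.1 4.7 0 0;0 -0.1 4.7 0 0;0 -0.1 4.7 0 0;0 -0.1 4.7 0 0;0 -0.1 4.7 0 0;0 -0.1 2 0 0;0 -0.1 -1 0 0;0 -0.1 -1 0 0;0 -0.1 -1 0 0"

```text
t: 11.62
eef_pos: [0.5977, 0.0813, 0.0621]
tool_rot: [3.141, -0.07, 0.007]
contact_force: [0.3, 0.2, -0.7]
finger_gap: 1.001
grasp_force: 0.0
```

```bash
python3 - <<'E'
from h import *
s=arm.observe(); s['eef_pos']=np.array([.5958,.081,.06]); x,y,a=T['three']; go(x,y,.06,a,s)
E
```

```text
shift [-13.79   4.61  -0.06] turn -103.1 q6 est -0.28
shift [-13.79   4.61  -0.06] turn 76.9 q6 est 2.86
```

Emit:
play_rows --series "-13.8 4.6 0 -103.1 0;-13.8 4.6 0 -103.1 0;-13.8 4.6 0 -103.1 0;-13.8 4.6 0 -103.1 0;-13.8 4.6 0 -103.1 0;-13.8 4.6 0 -103.1 0;-13.8 4.6 0 -103.1 0;-13.8 4.6 0 -103.1 0;-13.8 4.6 0 -103.1 0;-13.8 4.6 0 -103.1 0;-13.8 4.6 0 -103.1 0;-13.8 4.6 0 -103.1 0;-13.8 4.6 0 -103.1 0;-13.8 4.6 0 -103.1 0;-13.8 4.6 0 -103.1 0;-13.8 4.6 0 -103.1 0;-13.8 4.6 0 -103.1 0;-13.8 4.6 0 -103.1 0"

```text
t: 13.12
eef_pos: [0.4558, 0.0416, 0.0599]
tool_rot: [-2.009, -2.414, 0.001]
contact_force: [-0.8, -0.1, 0.5]
finger_gap: 0.999
grasp_force: 0.0
```

```bash
python3 - <<'E'
from h import *
x,y,a=T['three']; go(x,y,.0,a)
out=[]
for c,b in(('top',(240,110,400,270)),('side',(190,130,370,310))):
    im=arm.read_camera(c); out.append(cv2.resize(im[b[1]:b[3],b[0]:b[2]],(400,400),interpolation=cv2.INTER_CUBIC)); scan(c,['double_six_mid','end_six_mid','double_three_mid'])
cv2.imwrite('pics/a4.png',np.hstack(out)[:,:,::-1])
E
```

```text
shift [-0.06  0.01  5.99] turn -0.0 q6 est -0.34
shift [-0.06  0.01  5.99] turn 180.0 q6 est 2.80
top double_six_mid p0.76 uv [289. 173.] mean [0.5934 0.0797] rect [0.5927 0.0799] ang 86.0 [32. 54.]
top end_six_mid p0.62 uv [291. 152.] mean [0.6414 0.0768] rect [0.6414 0.0768] ang -1.5 [56. 27.]
top end_six_mid p0.35 uv [383. 230.] mean [ 0.4676 -0.1301] rect [ 0.4678 -0.1297] ang 15.8 [57. 31.]
side double_six_mid p0.81 uv [251. 229.] mean [0.5943 0.0856] rect [0.5936 0.0844] ang -88.9 [58. 32.]
side double_six_mid p0.64 uv [339. 304.] mean [0.3694 0.1642] rect [0.3702 0.1641] ang -62.4 [30. 61.]
side end_six_mid p0.68 uv [232. 220.] mean [0.6418 0.0815] rect [0.6416 0.0809] ang -2.6 [59. 34.]
side double_three_mid p0.86 uv [382. 242.] mean [0.3452 0.0084] rect [0.3454 0.0084] ang -86.4 [29. 61.]
side double_three_mid p0.74 uv [322. 236.] mean [0.4578 0.0438] rect [0.4578 0.0438] ang 10.5 [57. 34.]
```

View pics/a4.png

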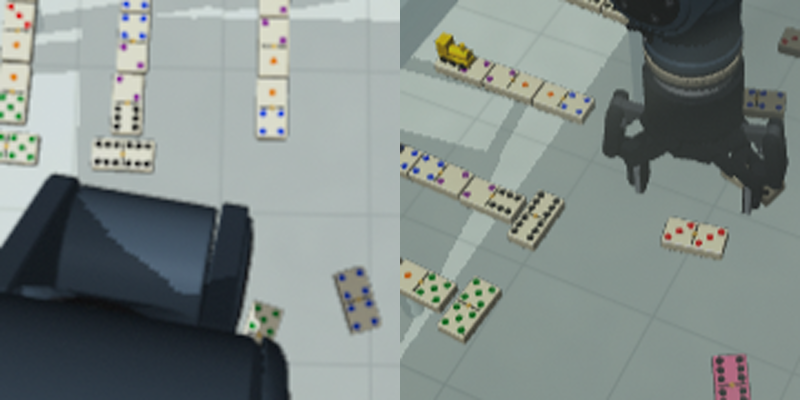

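The double six is well placed: 48 mm from the end tile's centre, 1 to 2 mm off the middle line. The ivory double three (right-hand view, 694,236) lies below the fingers, so I grip it.

Emit:
play_rows --series "0 0 3 0 0;0 0 5.4 0 0;0 0 5.9 0 0;0 0 5.9 0 0;0 0 5.9 0 1;0 0 5.9 0 1;0 0 5.9 0 1;0 0 5.9 0 1;0 0 5.9 0 1;0 0 5.9 0 1;0 0 5.9 0 1;0 0 -1 0 1;0 0 -1 0 1;0 0 -1 0 1;0 0 0 0 1"

```text
t: 14.77
eef_pos: [0.4589, 0.0413, 0.0635]
tool_rot: [2.003, 2.41, 0.007]
contact_force: [0.2, -0.2, -0.2]
finger_gap: 0.627
grasp_force: 63.7
```

```bash
python3 - <<'E'
from h import *
s=arm.observe(); s['eef_pos']=np.array([.4559,.0415,.06]); x,y,a=G['three']; print(G['three']); go(x,y,.05,a,s)
E
```

```text
(np.float64(0.5916750438877797), np.float64(-0.18669083583360774), 85)
shift [-24.92   9.16   1.15] turn -74.4 q6 est -2.03
shift [-24.92   9.16   1.15] turn 105.6 q6 est 1.11
```

Emit:
play_rows --series "-24.9 9.2 1 -74.4 1;-24.9 9.2 1 -74.4 1;-24.9 9.2 1 -74.4 1;-24.9 9.2 1 -74.4 1;-24.9 9.2 1 -74.4 1;-24.9 9.2 1 -74.4 1;-24.9 9.2 1 -74.4 1;-24.9 9.2 1 -74.4 1;-24.9 9.2 1 -74.4 1;-24.9 9.2 1 -74.4 1;-24.9 9.2 1 -74.4 1;-24.9 9.2 1 -74.4 1;-24.9 9.2 1 -74.4 1;-24.9 9.2 1 -74.4 1;-24.9 9.2 1 -74.4 1"

```text
t: 16.02
eef_pos: [0.5922, -0.1863, 0.0505]
tool_rot: [0.14, 3.138, -0.0]
contact_force: [-0.6, 0.1, -0.1]
finger_gap: 0.63
grasp_force: 63.7
```

```bash
python3 - <<'E'
from h import *
x,y,a=G['three']; go(x,y,.003,a)
E
```

```text
shift [ 0.05 -0.04  4.75] turn -0.1 q6 est -1.97
shift [ 0.05 -0.04  4.75] turn 179.9 q6 est 1.17
```

Emit:
play_rows --series "0 0 2.5 0 1;0 0 4.1 0 1;0 0 4.8 0 1;0 0 4.8 0 1;0 0 4.8 0 1;0 0 4.8 0 0;0 0 4.8 0 0;0 0 4.8 0 0;0 0 4.8 0 0;0 0 4.8 0 0;0 0 2 0 0;0 0 -1 0 0;0 0 -1 0 0;0 0 -1 0 0"

```text
t: 17.18
eef_pos: [0.5936, -0.1871, 0.0622]
tool_rot: [0.139, 3.134, -0.003]
contact_force: [-0.7, 0.4, -0.9]
finger_gap: 1.002
grasp_force: 0.0
```

```bash
python3 - <<'E'
from h import *
s=arm.observe(); s['eef_pos']=np.array([.592,-.1865,.06]); x,y,a=T['four']; go(x,y,.06,a,s)
E
```

```text
shift [12.77  4.79 -0.06] turn 70.9 q6 est -0.69
shift [12.77  4.79 -0.06] turn -109.1 q6 est -3.83
```

Emit:
play_rows --series "12.8 4.8 0 70.9 0;12.8 4.8 0 70.9 0;12.8 4.8 0 70.9 0;12.8 4.8 0 70.9 0;12.8 4.8 0 70.9 0;12.8 4.8 0 70.9 0;12.8 4.8 0 70.9 0;12.8 4.8 0 70.9 0;12.8 4.8 0 70.9 0;12.8 4.8 0 70.9 0;12.8 4.8 0 70.9 0;12.8 4.8 0 70.9 0;12.8 4.8 0 70.9 0;12.8 4.8 0 70.9 0"

```text
t: 18.35
eef_pos: [0.4687, -0.1272, 0.06]
tool_rot: [-1.931, -2.477, 0.0]
contact_force: [-0.8, 0.9, -0.5]
finger_gap: 0.999
grasp_force: 0.0
```

```bash
python3 - <<'E'
from h import *
x,y,a=T['four']; go(x,y,.0,a)
out=[]
for c,b in(('top',(320,110,480,270)),('side',(240,100,400,260))):
    im=arm.read_camera(c); out.append(cv2.resize(im[b[1]:b[3],b[0]:b[2]],(400,400),interpolation=cv2.INTER_CUBIC)); scan(c,['double_three_mid','end_three_mid'])
cv2.imwrite('pics/a5.png',np.hstack(out)[:,:,::-1])
E
```

```text
shift [-0.04  0.02  6.  ] turn 0.1 q6 est -0.74
shift [-0.04  0.02  6.  ] turn -179.9 q6 est -3.88
top end_three_mid p0.51 uv [414. 147.] mean [ 0.6573 -0.2008] rect [ 0.6574 -0.2017] ang 39.2 [26. 14.]
side double_three_mid p0.71 uv [309. 143.] mean [ 0.5927 -0.1783] rect [ 0.592  -0.1811] ang -83.7 [64. 34.]
side double_three_mid p0.65 uv [381. 244.] mean [0.3453 0.0116] rect [0.345  0.0102] ang -84.7 [26. 59.]
side double_three_mid p0.62 uv [221. 269.] mean [0.6    0.1889] rect [0.6002 0.1885] ang 87.7 [58. 32.]
side end_three_mid p0.82 uv [294. 135.] mean [ 0.636  -0.1887] rect [ 0.6367 -0.1891] ang -3.8 [36. 57.]
```

View pics/a5.png

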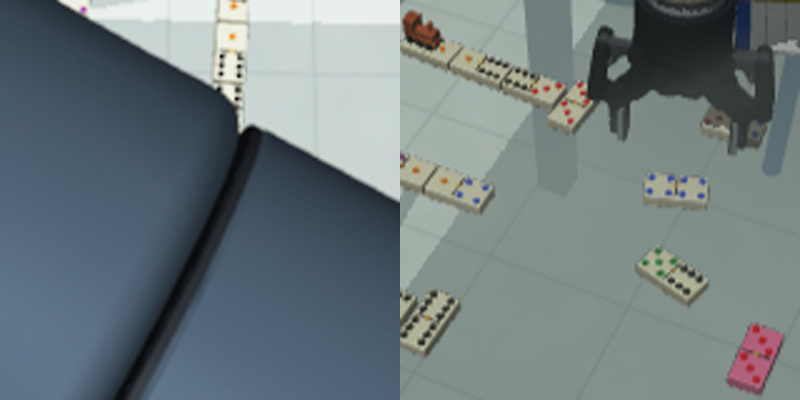

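The double three is laid close up to its train, partly hidden by the finger for now. The double four (676,189 in the crop) is below the fingers, and both odd tiles are clear, so I grip it.

Emit:
play_rows --series "0 0 3 0 0;0 0 5.4 0 0;0 0 5.9 0 0;0 0 5.9 0 0;0 0 5.9 0 1;0 0 5.9 0 1;0 0 5.9 0 1;0 0 5.9 0 1;0 0 5.9 0 1;0 0 5.9 0 1;0 0 5.9 0 1;0 0 -1 0 1;0 0 -1 0 1;0 0 -1 0 1;0 0 0 0 1"

```text
t: 19.9
eef_pos: [0.4715, -0.1285, 0.0634]
tool_rot: [1.928, 2.469, 0.002]
contact_force: [-0.9, -0.4, -0.8]
finger_gap: 0.631
grasp_force: 63.7
```

```bash
python3 - <<'E'
from h import *
s=arm.observe(); s['eef_pos']=np.array([.4688,-.1273,.06]); x,y,a=G['four']; a+=1.5; print(x,y,a); go(x,y,.05,a,s)
E
```

```text
0.594485799272594 -0.04749176718139658 88.0
shift [ 4.7  14.12  1.07] turn -73.9 q6 est -1.85
shift [ 4.7  14.12  1.07] turn 106.1 q6 est 1.30
```

Emit:
play_rows --series "4.7 14.1 1 -73.9 1;4.7 14.1 1 -73.9 1;4.7 14.1 1 -73.9 1;4.7 14.1 1 -73.9 1;4.7 14.1 1 -73.9 1;4.7 14.1 1 -73.9 1;4.7 14.1 1 -73.9 1;4.7 14.1 1 -73.9 1;4.7 14.1 1 -73.9 1;4.7 14.1 1 -73.9 1;4.7 14.1 1 -73.9 1;4.7 14.1 1 -73.9 1;4.7 14.1 1 -73.9 1;4.7 14.1 1 -73.9 1;4.7 14.1 1 -73.9 1"

```text
t: 21.15
eef_pos: [0.594, -0.0475, 0.0498]
tool_rot: [-0.058, -3.14, -0.0]
contact_force: [0.6, 0.6, 0.2]
finger_gap: 0.635
grasp_force: 63.7
```

```bash
python3 - <<'E'
from h import *
x,y,a=G['four']; go(x,y,.003,a+1.5)
E
```

```text
shift [-0.05 -0.    4.68] turn -0.1 q6 est -1.80
shift [-0.05 -0.    4.68] turn 179.9 q6 est 1.34
```

Emit:
play_rows --series "0 0 2.5 0 1;0 0 4.1 0 1;0 0 4.7 0 1;0 0 4.7 0 1;0 0 4.7 0 1;0 0 4.7 0 0;0 0 4.7 0 0;0 0 4.7 0 0;0 0 4.7 0 0;0 0 4.7 0 0;0 0 2 0 0;0 0 -1 0 0;0 0 -5 0 0;0 0 -9 0 0;0 0 -13 0 0;0 0 -16 0 0;0 0 -16 0 0"

```text
t: 22.57
eef_pos: [0.5986, -0.0484, 0.2179]
tool_rot: [0.056, 3.127, -0.006]
contact_force: [0.9, 0.1, 0.4]
finger_gap: 0.999
grasp_force: 0.0
```

Emit:
play_rows --series "5 -35 0 0 0;5 -35 0 0 0;5 -35 0 0 0;5 -35 0 0 0;5 -35 0 0 0;5 -35 0 0 0;5 -35 0 0 0;5 -35 0 0 0;5 -35 0 0 0;5 -35 0 0 0;5 -35 0 0 0;5 -35 0 0 0;5 -35 0 0 0;5 -35 0 0 0"

```text
t: 23.73
eef_pos: [0.5322, -0.3936, 0.2102]
tool_rot: [-0.053, -3.141, -0.001]
contact_force: [-0.1, -0.3, 0.7]
finger_gap: 1.0
grasp_force: 0.0
```

```bash
python3 - <<'E'
from h import *
L=[f'double_{n}_mid' for n in N]+[f'end_{n}_mid' for n in N]+['odd_six_five_mid','odd_four_three_mid']
out=[]
for c,b in(('top',(200,80,450,300)),('side',(140,90,420,330))):
    im=arm.read_camera(c); out.append(cv2.resize(im[b[1]:b[3],b[0]:b[2]],(400,400),interpolation=cv2.INTER_CUBIC)); scan(c,L)
cv2.imwrite('pics/a6.png',np.hstack(out)[:,:,::-1])
E
```

```text
top double_six_mid p0.63 uv [289. 172.] mean [0.5952 0.0797] rect [0.595 0.08 ] ang 85.5 [28. 54.]
top double_six_mid p0.54 uv [249. 273.] mean [0.3687 0.1594] rect [0.3688 0.1595] ang -62.0 [29. 58.]
top double_five_mid p0.57 uv [243. 169.] mean [0.5995 0.1826] rect [0.5997 0.183 ] ang 84.4 [55. 29.]
top double_three_mid p0.69 uv [319. 285.] mean [0.3463 0.0074] rect [0.3458 0.0046] ang -80.8 [23. 50.]
top double_three_mid p0.63 uv [407. 176.] mean [ 0.5912 -0.1859] rect [ 0.5911 -0.1862] ang 83.5 [57. 26.]
top double_three_mid p0.25 uv [410. 156.] mean [ 0.6362 -0.193 ] rect [ 0.6359 -0.1935] ang -5.1 [29. 59.]
top end_six_mid p0.64 uv [291. 152.] mean [0.642  0.0771] rect [0.6426 0.0769] ang -0.6 [58. 27.]
top end_five_mid p0.81 uv [245. 148.] mean [0.6488 0.1807] rect [0.6495 0.1803] ang -1.9 [32. 62.]
top end_four_mid p0.67 uv [348. 154.] mean [ 0.6394 -0.0531] rect [ 0.6391 -0.0522] ang 1.0 [56. 27.]
top end_three_mid p0.64 uv [410. 156.] mean [ 0.6361 -0.1929] rect [ 0.6366 -0.1928] ang -3.0 [29. 57.]
top odd_six_five_mid p0.85 uv [343. 244.] mean [ 0.4354 -0.044 ] rect [ 0.43
[... 900 characters left out ...]
v [382. 244.] mean [0.3449 0.0111] rect [0.3452 0.0099] ang 90.0 [28. 59.]
side end_six_mid p0.74 uv [231. 219.] mean [0.6429 0.0816] rect [0.643  0.0815] ang -5.5 [32. 61.]
side end_five_mid p0.71 uv [200. 258.] mean [0.6499 0.1861] rect [0.6503 0.1857] ang -3.1 [28. 58.]
side end_four_mid p0.85 uv [263. 176.] mean [ 0.6403 -0.0486] rect [ 0.641  -0.0487] ang -3.1 [36. 59.]
side end_three_mid p0.61 uv [294. 135.] mean [ 0.6358 -0.188 ] rect [ 0.6372 -0.1867] ang -9.0 [37. 60.]
side odd_six_five_mid p0.83 uv [348. 209.] mean [ 0.4364 -0.0392] rect [ 0.4363 -0.0397] ang -24.7 [35. 62.]
side odd_four_three_mid p0.52 uv [373. 150.] mean [ 0.4506 -0.217 ] rect [ 0.4504 -0.2173] ang 0.6 [56. 37.]
```

View pics/a6.png

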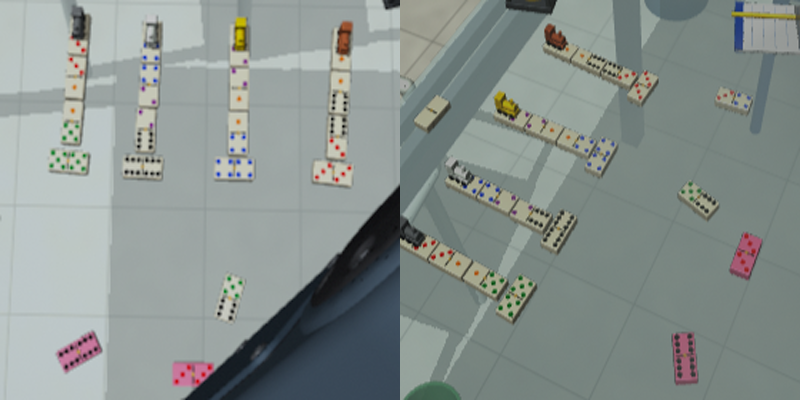

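All four doubles lie flat and crosswise at their own trains. They are 45 to 50 mm from the end tiles' centres and at most about 5 mm off the middle lines. End tiles, odd tiles and pink tiles have not moved.

```bash
python3 -c "
from bench import arm
print(arm.close_job())"
```

```text
the job is handed in; nothing more can be done
None
```

The job is handed in at about 24 s of the 96 s allowed: all four doubles lie flat and crosswise at their trains, gaps about 3 to 8 mm by camera, and the train ends and the two odd tiles have not moved; no verdict was returned.

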